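# Set the mark plate level and hold the plumb bob over it

### The job

Press the propped-up side of the square metal plate down so that the plate lies level in its iron stand. Then draw the plumb bob out of its slanting wooden socket, turn it upright with the point down, and bring it over the plate so that the point is inside the small engraved ring at the plate's centre, about a finger's breadth (20 mm) above it and not touching. Finish while still holding the bob there, hanging still; do not disturb the brass masses, the dish or the tongs.

Things in the scene. Friction and masses are not known exactly. Their poses are not given: they have to be found in the camera images.
- stand: Fixed cast-iron stand, 140 x 140 mm. Origin: centre of its underside, on the bench; z up. Its floor lies 25 mm above the bench; a rim 9 mm wide, rising 5 mm above the floor, surrounds an inner square of 118 mm. A brass stud 12 mm across stands out of the floor 42 mm from the centre along the stand's +x axis; at the start it is 12 mm proud and props up that side of the plate. It slides straight down, flush with the floor, when pushed with about 5 to 7 N, and stays down.
- plate: Loose square metal plate, 112 x 112 x 6 mm, 0.2 kg, lying in the stand, at the start tilted 0.13 rad because the stud lifts its +x side; its opposite edge rests on the stand's floor. Origin: centre of its underside; z is normal to the plate, up. At the centre of its upper face (6 mm above the origin) is an engraved ring 30 mm across with a dot. Pressed above the stud (42 mm from the centre along the plate's +x) it goes down level; its upper face is then 31 mm above the bench.
- holder: Fixed wooden socket block on a foot 150 x 84 mm. Origin: on the bench, near the foot's end below the mouth (the foot spans x = -47 to +103 mm, y = -42 to +42 mm); z up. The block, 60 x 60 mm in section, leans 45 degrees: its round blind hole, 29 mm wide and 100 mm deep, opens towards the holder's -x and upward. The highest point is 130 mm above the bench.
- socket_floor (a point): Centre of the bottom of the socket's hole, 38 mm above the bench. Axes as the holder's.
- socket_mouth (a point): Centre of the mouth of the socket's hole, 100 mm from the bottom along the hole's axis, 108 mm above the bench. Axes as the holder's.
- bob: Nickel-plated steel plumb bob, 150 mm long, about 0.42 kg. Origin: its point; z runs along its axis from the point to the cap. Cone from the point up to z = 50 mm, then a plain cylinder 26 mm across up to z = 140 mm, then a cap 12 mm across up to z = 150 mm; centre of mass near z = 85 mm. At the start it sits point down at the bottom of the socket, leaning 45 degrees, with z = 100 to 150 mm standing out.
- mass_a: Bystander: brass cylinder mass with a knob, 40 mm across, 59 mm tall. Origin: centre of its underside.
- mass_b: Bystander: brass cylinder mass with a knob, 30 mm across, 48 mm tall. Origin: centre of its underside.
- dish: Bystander: grey enamel dish, 100 mm across, 30 mm high. Origin: centre of its underside.
- tongs: Bystander: wooden-handled steel tongs lying flat, about 235 x 65 x 16 mm, handles to -x. Origin: near the middle of their length, on the bench.
Things that resemble listed ones, but are neither listed nor needed, are in the scene too. What is shaped like the stand but red is not meant.

How it is judged:
By the outcome, as a careful person would: the job done as asked, in the order asked, and still so for the second after the job is handed in, while the arm keeps its last pose, push and grip.
It also fails if it takes over 58 s, if anything falls off the work surface, if the arm or the gripper's body presses on something with over 40 N, if the wrist force passes 120 N, or if a joint passes its speed limit or range.

### The arm

A 6-joint arm with a two-finger parallel gripper is mounted at the origin on the work surface. World frame = base frame: x ahead of the robot, y to its left, z up, the work surface at z = 0. Lengths are in mm, angles in rad, forces in N, time in s.
With the tool pointing down it reaches from about 400 to 925 mm from the base axis. Payload 12.5 kg.
Tool frame: the origin (TCP) lies midway between the tips of the shut fingers; the grasp point (between the pads) lies 19 mm behind it (env.grip_depth is the distance from the TCP to the grasp point, in mm); z points along the fingers, y is the line along which they close (so a half turn about z gives the same grasp; the last joint's range is limited). The gripper opens to 95 mm and grips with 3 to 60 N. Pads are 20 mm wide; open, the fingers measure 119 mm over their backs; the gripper's body (75 mm by 180 mm) begins 59 mm behind the grasp point.
Start: joints at [1.027, 0.491, 1.559, -0, 1.092, -0.106], TCP at [264.954, 566.08, 214.661] pointing down, gripper open.
Joint ranges: [-3.1, 3.1], [-0.84, 2.19], [0.05, 2.79], [-1.13, 4.28], [0.06, 2.93], [-2.69, 2.69]. Speed limits (rad/s): [2.22, 2.22, 2.79, 3.14, 3.14, 3.14].

### API

Orientations are given as [roll, pitch, yaw] about the fixed x, y, z axes, in that order (R = Rz(yaw) Ry(pitch) Rx(roll)).
In Python, from cell import monitor, viewer, order, env gives the robot as it stands.
- The arm moves only by the tool move_arm, never from a script. Its argument "moves" is one flat list of numbers, 4 for each row, row after row: the shift along the tool's x, y, z normalised to -1 to 1, where 1 is 0.15 m, then the turn about the tool's z normalised to -1 to 1, where 1 is pi/2 rad. A call has 1 to 10 rows; each row shifts and turns the commanded pose from where the row before left it, along the tool's axes as they then stand; what a row does not reach is not made up. A row lasts 1/8 s, in which the tool goes at most 62.5 mm and 10.7 degrees, less where a joint would pass 70% of its speed; a pose out of reach is approached as far as the arm can. A call with a number of a shift or a turn outside -1 to 1 is refused whole. A call with a gripper value outside its range is refused whole. "claw" is the finger opening in mm, from 0 to 95.1, set as the call begins (left out, the last holds). The fingers move at their own pace and stop on an object; the grip force is fixed at half the most. Time passes only in rows, so rows that do not move let the fingers close. It gives the time, the measured TCP pose, the force, the opening and the grip force at its end, in the units of the state.
- monitor.state(): the state, without advancing time (a new reading comes with each control period).
- viewer.read_camera(name): name is "scene" or "top" or "wrist"; returns the picture (480x640x3 uint8, red, green, blue); there is no depth.
- viewer.camera_info(name): a dict with "K" (3x3 intrinsics, pixels), "camera_from_world" (4x4, takes a point from world to camera coordinates). Camera axes: x right, y down, z forward; pixel columns grow to the right and rows downward; lengths in mm; the calibration is good to about 2 mm. A picture is of the moment at which its call begins: read the wrist's pose just before it. camera_info takes no time and is no camera call; for the wrist camera it gives the pose at the moment of the call.
- order.job_done(): hands the job in; it is judged then, once.
The state is a dict: "t": time; "joints": joint angles; "qvel": joint speeds; "tau": joint torques, N m; "eef_pos": TCP position; "tcp_rot": TCP orientation; "ft_force": force on the tool from outside, world axes, zero at the start; "moment": the same for the moment, N m; "opening": opening from 0.0 (shut) to 1.0 (fully open); "grip_force": force on a finger pad.
Only numpy, scipy, OpenCV 4.12 (cv2) and the standard library are available. Lean on these libraries where they do the work, as an engineer would, in place of code of your own. Each camera call takes 0.05 s, during which the arm holds its last target. There are 200 camera calls.

## Working session

There is one attempt and no reset: what is moved stays moved. The work goes in short steps, Python scripts to look and compute and a tool call to move; the robot and the scene stay as the last step left them, time stands still between calls to the robot, and variables do not carry over. Pictures are saved under pics/ and viewed, at most 10 in all, crops included, and the job is handed in when it is done.

Besides the shell and the picture viewer there is one more tool, called after "Emit:" as name(argument=value, ...) on one line, values as JSON. move_arm: Moves the arm, as the interface text tells. Scaled input: -1 to 1 covers 0.15 m each way for a shift and pi/2 rad each way for a turn. Its arguments: {"type":"object","properties":{"moves":{"type":"array"},"claw":{"type":"number"}},"required":["moves"]}

```bash
mkdir -p pics
cat > h.py <<'E'
import numpy as np, cv2
from cell import monitor, viewer, order, env
def snap(c,f):
    im=viewer.read_camera(c); cv2.imwrite('pics/'+f,im[:,:,::-1]); return im
E
python3 - <<'E'
from h import *
for c in ('scene','top'):
    snap(c,c+'0.png'); i=viewer.camera_info(c); print(c,np.round(i['K'],1).tolist(),np.round(i['camera_from_world'],4).tolist())
print(monitor.state())
E
```

```text
scene [[622.2, 0.0, 324.7], [0.0, 622.2, 243.9], [0.0, 0.0, 1.0]] [[0.8067, 0.591, -0.0021, -422.0408], [0.3167, -0.4353, -0.8427, -116.5115], [-0.499, 0.6791, -0.5383, 1552.8798], [0.0, 0.0, 0.0, 1.0]]
top [[609.8, 0.0, 321.1], [0.0, 609.8, 243.7], [0.0, 0.0, 1.0]] [[-0.002, -1.0, -0.0065, -41.596], [-0.998, 0.0025, -0.0636, 545.7847], [0.0637, 0.0064, -0.998, 1353.2079], [0.0, 0.0, 0.0, 1.0]]
{'t': 0.1, 'joints': array([ 1.02739653e+00,  4.91496662e-01,  1.55940286e+00,  1.48426606e-05,
        1.09168275e+00, -1.05598646e-01]), 'qvel': array([ 1.66382559e-04, -1.46127341e-03, -7.29875028e-04, -1.01934703e-04,
        1.42691942e-05, -1.05563568e-03]), 'tau': array([ 2.68478165e-03, -6.13623333e+01, -2.58608061e+01,  6.94246986e-02,
        4.69306705e-02, -8.04336241e-05]), 'eef_pos': array([264.83074251, 565.87857581, 214.11686273]), 'tcp_rot': array([-3.14060993e+00, -1.17400012e-04,  2.70378459e+00]), 'ft_force': array([0.81630998, 0.44083595, 0.93473661]), 'moment': array([-0.06655861, -0.0150142 ,  0.02861225]), 'grip_force': 0.0, 'opening': 0.9995007380622084}
```

View pics/scene0.png

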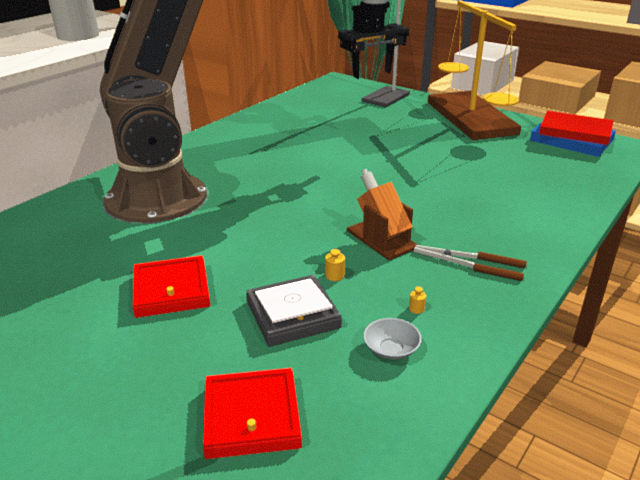

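View pics/top0.png

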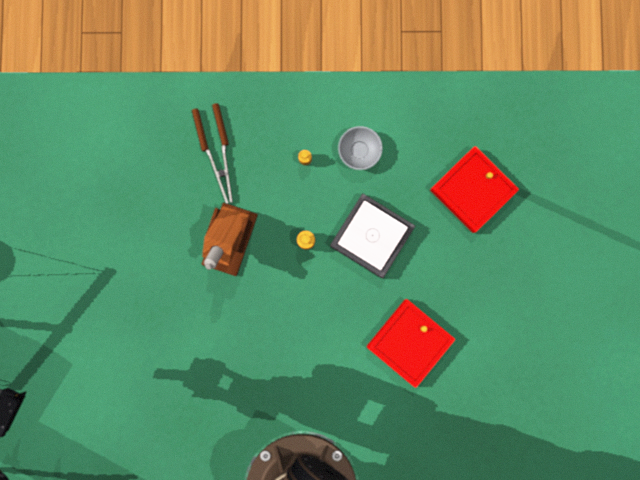

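Top view candidates: 
- Stand: the black stand with the white plate at (372,236). The red look-alikes at (474,190) and (411,343) are rejected.
- Holder/bob: the wooden block with the nickel bob at (228,240), cap near (212,258). 
- Other possible mistakes: the retort stand and clamp at scene (385,95), and the balance at scene (475,110).

Next is one close crop to check the choice.

Run:
```python
import cv2,numpy as np
t=cv2.imread('pics/top0.png');s=cv2.imread('pics/scene0.png')
c=lambda im,x,y:cv2.resize(im[y:y+75,x:x+100],(400,300),interpolation=cv2.INTER_CUBIC)
c2=lambda im,x,y:cv2.resize(im[y:y+100,x:x+133],(400,300),interpolation=cv2.INTER_CUBIC)
cv2.imwrite('pics/m1.png',np.vstack([np.hstack([c2(t,310,190),c2(t,170,190)]),np.hstack([c(s,243,270),c2(s,320,162)])]))
```

```text
(no output)
```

View pics/m1.png

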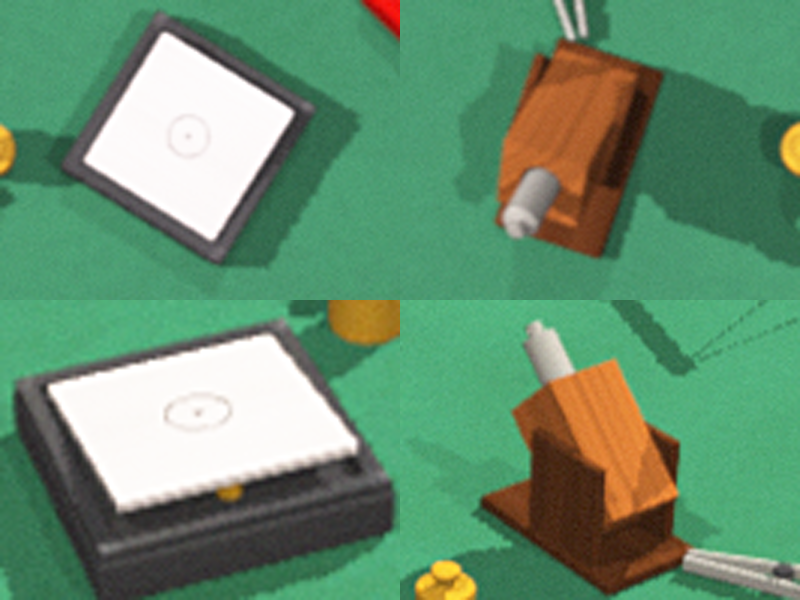

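```bash
cat >> h.py <<'E'
def proj(c,P):
    i=viewer.camera_info(c); P=np.atleast_2d(P)@i['camera_from_world'][:3,:3].T+i['camera_from_world'][:3,3]
    q=P@i['K'].T; return q[:,:2]/q[:,2:]
def place(p,L):
    L=np.atleast_2d(L).astype(float); c,s=np.cos(p[2]),np.sin(p[2]); return L@np.array([[c,s,0],[-s,c,0],[0,0,1]])+[p[0],p[1],0]
E
python3 - <<'E'
from h import *
from scipy.optimize import least_squares as ls
A=lambda *a:np.array(a,float)
# stand: corners in top order (world ccw): top,left,bottom,right
tp=A((160,15),(65,165),(213,260),(312,107))/3+[310,190]
sc=A((283,25),(18,85),(100,252),(392,190))/4+[243,270]
sq=A((70,70,30),(-70,70,30),(-70,-70,30),(70,-70,30))
best=[]
for k in range(4):
  f=lambda p:np.r_[(proj('top',place(p,sq))-tp).ravel(),(proj('scene',place(p,sq))-np.roll(sc,k,0)).ravel()]
  r=ls(f,[780,-115,0.6]); best.append((r.cost,k,r.x,r.fun))
b=min(best,key=lambda b:b[0]); print(b)
for q in range(4):
  p=b[2]+[0,0,q*np.pi/2]; print(p,'stud',proj('scene',place(p,[42,0,31])),'top',proj('top',place(p,[0,0,37])))
# holder
ft=A((238.5,274.8),(257.1,213.9),(202.3,263.8)); fs=A((347.3,228.5),(390.5,259.2),(416.4,244.5))
def g(p):
  t=p[4]; F=A((-47,-42,t),(103,-42,t),(-47,42,t)); G=A((-47,-42,t),(103,-42,t))
  cap=A((p[3]-35.4,0,143.4)); m=p
  return np.r_[(proj('top',place(p,F))-ft).ravel(),(proj('scene',place(p,G))-fs[1:]).ravel() if 0 else (proj('scene',place(p,A((-47,-42,t),(103,-42,t))))-A(fs[0],fs[1])).ravel(),
   (proj('top',place(p,cap))-[209.9,263.2]).ravel(),(proj('scene',place(p,cap))-[364.9,170.3]).ravel(),(t-8)/4,(p[3])/10]
r=ls(g,[770,130,-.3,0,8]);print(r.cost,r.x,np.round(r.fun,1)); 
m=place(r.x,[r.x[3],0,108]);gp=place(r.x,[r.x[3]-28*.7071,0,108+28*.7071]);print('mouth',m,'grip128',gp)
E
```

```text
(np.float64(29.78389400659202), 1, array([ 565.33406304, -158.64571004,   -0.56985448]), array([-0.04048411, -3.61842299, -1.97542509, -0.96261119,  1.96337722,
        1.24049708,  2.42710242, -0.80569122,  0.89149105, -2.20576409,
        0.93698243, -3.09632525, -1.98490925, -2.61419104, -1.3182674 ,
        1.03613987]))
[ 565.33406304 -158.64571004   -0.56985448] stud [[299.75731706 314.61019947]] top [[373.33054066 234.1949262 ]]
[ 565.33406304 -158.64571004    1.00094185] stud [[313.649589   296.10251702]] top [[373.33054066 234.1949262 ]]
[ 565.33406304 -158.64571004    2.57173818] stud [[285.18957186 288.42638535]] top [[373.33054066 234.1949262 ]]
[ 565.33406304 -158.64571004    4.1425345 ] stud [[270.39798115 306.29249258]] top [[373.33054066 234.1949262 ]]
3.8855296386083094 [ 5.33379977e+02  1.72557615e+02 -3.03699074e-01 -1.56339353e+00
  5.17624795e+00] [-1.   0.2  0.5 -1.9 -0.1  0.2 -1.2  0.5 -0.5 -0.6 -0.2  0.2  0.3  0.2
 -0.7 -0.2]
mouth [[531.88812937 173.02515057 108.        ]] grip128 [[512.99538572 178.94602204 127.7988    ]]
```

The close crop confirms the white plate in the black stand. The stud shows under the edge facing the scene camera, so the stand's yaw is about -0.57. The nickel bob is in the wooden socket, opening toward the robot. I'm moving to hover over the plate with the fingers shut.

Emit:
move_arm(moves=[-0.3,-0.26,0,0,-0.3,-0.26,0,0,-0.3,-0.26,0,0,-0.3,-0.26,0,0,-0.3,-0.26,0,0,-0.3,-0.26,0,0,-0.3,-0.26,0,0,-0.3,-0.26,0,0,-0.3,-0.26,0,0,-0.3,-0.26,0,0], claw=0)

```text
t: 1.35
eef_pos: [507.6, 20.1, 214.6]
tcp_rot: [3.141, -0.0, 2.704]
ft_force: [1.4, 1.3, -0.4]
opening: 0.022
grip_force: 0.0
```

```bash
cat >> h.py <<'E'
def to(P):
    "tool-frame shift (units of 150 mm) to bring the TCP to P"
    from scipy.spatial.transform import Rotation as R
    s=monitor.state(); return np.round(R.from_euler('xyz',s['tcp_rot']).as_matrix().T@(np.array(P)-s['eef_pos'])/150,3)
def tri(d):
    "triangulate {camera:(u,v)}"
    from scipy.optimize import least_squares as ls
    r=ls(lambda p:np.ravel([proj(c,p)[0]-d[c] for c in d]),[550,0,30]); return r.x,r.cost
E
python3 - <<'E'
from h import *
print(monitor.state())
print(tri({'top':(372.7,235),'scene':(292.5,298)}))
snap('wrist','w1.png'); i=viewer.camera_info('wrist'); print(i)
E
```

```text
{'t': 1.35, 'joints': array([-9.05182608e-02,  3.25594745e-01,  1.84075692e+00,  1.97747259e-04,
        9.75312213e-01, -1.22349410e+00]), 'qvel': array([-8.63925921e-01,  2.20569459e-01, -3.45822593e-01, -6.67830027e-05,
        1.20185407e-01, -8.59696597e-01]), 'tau': array([ 5.53827703e+00, -5.08379388e+01, -2.08056164e+01, -1.09957333e-01,
        1.73650996e-02,  1.37136295e+00]), 'eef_pos': array([507.64374435,  20.13865037, 214.5660546 ]), 'tcp_rot': array([ 3.14146297e+00, -1.22694130e-04,  2.70366125e+00]), 'ft_force': array([ 1.36458152,  1.34551642, -0.41227627]), 'moment': array([ 0.05328046, -0.0312081 ,  0.00682739]), 'grip_force': 0.0, 'opening': 0.02234417425197947}
(array([ 564.08381462, -156.84656865,   36.56029836]), np.float64(0.07417158713735832))
{'K': array([[367.73908759,   0.        , 320.17383592],
       [  0.        , 367.73908759, 237.3192336 ],
       [  0.        ,   0.        ,   1.        ]]), 'camera_from_world': array([[ 4.27289551e-01,  9.04114468e-01, -8.18288819e-04,
        -2.31273881e+02],
       [ 8.64679771e-01, -4.08387771e-01,  2.92486448e-01,
        -4.67679323e+02],
       [ 2.64107050e-01, -1.25683961e-01, -9.56269318e-01,
         2.59214638e+02],
       [ 0.00000000e+00,  0.00000000e+00,  0.00000000e+00,
         1.00000000e+00]])}
```

View pics/w1.png

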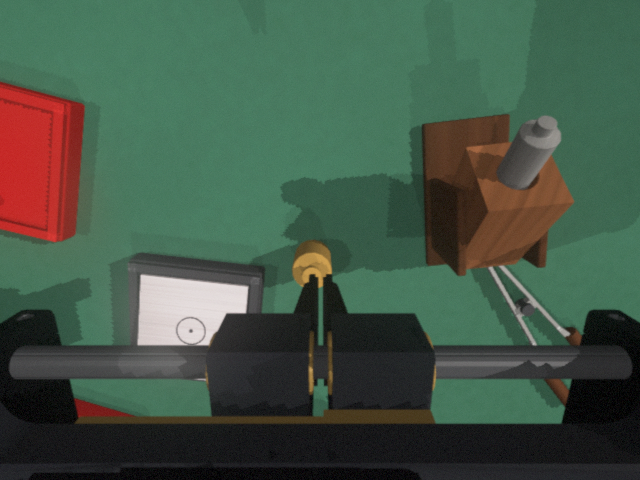

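The wrist view shows the mass at (312,262) under the fingers, the plate ring at (191,330), and the bob's cap at (545,127), with its mouth near (519,180). I'm continuing to the press point.

Emit:
move_arm(moves=[0,0,0,0])

```text
t: 1.52
eef_pos: [507.3, 20.6, 214.2]
tcp_rot: [-3.141, -0.001, 2.701]
ft_force: [-0.2, 0.7, -0.3]
opening: 0.002
grip_force: 0.0
```

Run:
```python
from h import *
p=tri({'top':(372.7,235),'scene':(292.5,298)})[0]
print(monitor.state()['eef_pos'],to([599.5,-179.5,70]));
```

```text
[507.30946307  20.63339855 214.15209196] [-1.126 -0.944  0.96 ]
```

Emit:
move_arm(moves=[-0.28,-0.236,0,0,-0.28,-0.236,0,0,-0.28,-0.236,0,0,-0.286,-0.236,0,0,0,0,0.35,0,0,0,0.35,0,0,0,0.26,0,0,0,0,0])

```text
t: 2.52
eef_pos: [598.9, -175.8, 68.3]
tcp_rot: [-3.142, -0.006, 2.705]
ft_force: [-0.2, 0.2, 0.7]
opening: 0.006
grip_force: 0.0
```

Run:
```python
from h import *
from scipy.optimize import least_squares as ls
print(monitor.state()['eef_pos'],to([599.5,-179.5,45]))
t=snap('top','t2.png');s=snap('scene','s2.png');w=snap('wrist','w2.png')
f=lambda im,x,y,n=133,m=100:cv2.resize(im[y:y+m,x:x+n,::-1],(400,300),interpolation=cv2.INTER_CUBIC)
cv2.imwrite('pics/m2.png',np.vstack([np.hstack([f(t,310,190),f(s,243,250,120,90)]),np.hstack([f(w,0,0,640,480),f(w,220,180,200,150)])]))
```

```text
[ 598.86785264 -175.77977763   68.27481403] [-0.015 -0.021  0.155]
```

View pics/m2.png

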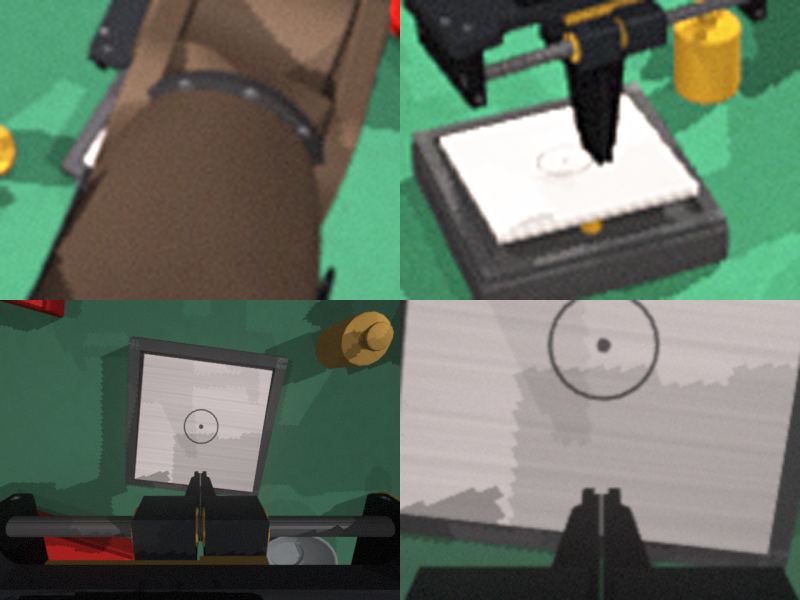

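The fingers stand over the +x side of the plate, with the ring dot at wrist pixel (321.5,202.5). I'll refine the press point from this close view.

```bash
cat >> h.py <<'E'
def ray(c,uv,z):
    i=viewer.camera_info(c); T=i['camera_from_world']; R,t=T[:3,:3],T[:3,3]
    d=R.T@np.linalg.inv(i['K'])@[uv[0],uv[1],1]; o=-R.T@t; return o+d*(z-o[2])/d[2]
E
python3 - <<'E'
from h import *
c=ray('wrist',(321.5,202.5),38.3); print(c)
# plate corners/edges in the wrist view
B=[ray('wrist',np.array(u)*1.6,z) for u,z in [((143,352-300),32),((273,370-300),32)]]
print(B, np.arctan2(*(B[1]-B[0])[1::-1]))
for yaw in(-.57,-.6): print(c[:2]+42*np.array([np.cos(yaw),np.sin(yaw)]))
E
```

```text
[ 563.52880177 -159.11935453   38.3       ]
[array([ 485.5929152 , -176.93992196,   32.        ]), array([546.06902221, -81.96839657,  32.        ])] 1.0037697703212816
[ 598.88864273 -181.78390058]
[ 598.1928976  -182.83433842]
```

Emit:
move_arm(moves=[-0.015,-0.031,0.1,0,0,0,0.05,0,0,0,0.02,0,0,0,0.02,0,0,0,0.02,0,0,0,0.02,0])

```text
t: 3.42
eef_pos: [600.5, -183.1, 36.3]
tcp_rot: [3.142, 0.001, 2.704]
ft_force: [0.3, -1.5, 3.8]
opening: 0.002
grip_force: 2.0
```

Emit:
move_arm(moves=[0,0,0.015,0,0,0,0.015,0,0,0,0.01,0])

```text
t: 3.8
eef_pos: [600.6, -183.1, 31.2]
tcp_rot: [3.142, 0.001, 2.704]
ft_force: [-5.1, -0.6, 26.2]
opening: 0.003
grip_force: 13.4
```

At 31.2 mm with 26 N the plate is bottomed out. Lifting off and opening the fingers.

Emit:
move_arm(moves=[0,0,-0.1,0,0,0,-0.3,0,0,0,-0.4,0,0,0,-0.4,0,0,0,0,0], claw=0)

```text
t: 4.42
eef_pos: [601.4, -183.2, 214.9]
tcp_rot: [3.141, 0.007, 2.704]
ft_force: [1.6, 1.0, -0.8]
opening: 0.003
grip_force: 0.0
```

Run:
```python
from h import *
w=snap('wrist','w3.png'); s=snap('scene','s3.png')
# bob estimate
f=lambda im,x,y,n,m:cv2.resize(im[y:y+m,x:x+n,::-1],(400,300),interpolation=cv2.INTER_CUBIC)
w1=cv2.imread('pics/w1.png')[:,:,::-1]
cv2.imwrite('pics/m3.png',np.vstack([np.hstack([f(w,0,0,640,480),f(w,240,160,200,150)]),np.hstack([f(s,243,250,120,90),f(w1,440,80,160,120)])]))
print(monitor.state()['eef_pos'],to([513,179,214]))
```

```text
[ 599.75455691 -182.62558472  210.06581141] [ 1.546  1.938 -0.025]
```

View pics/m3.png

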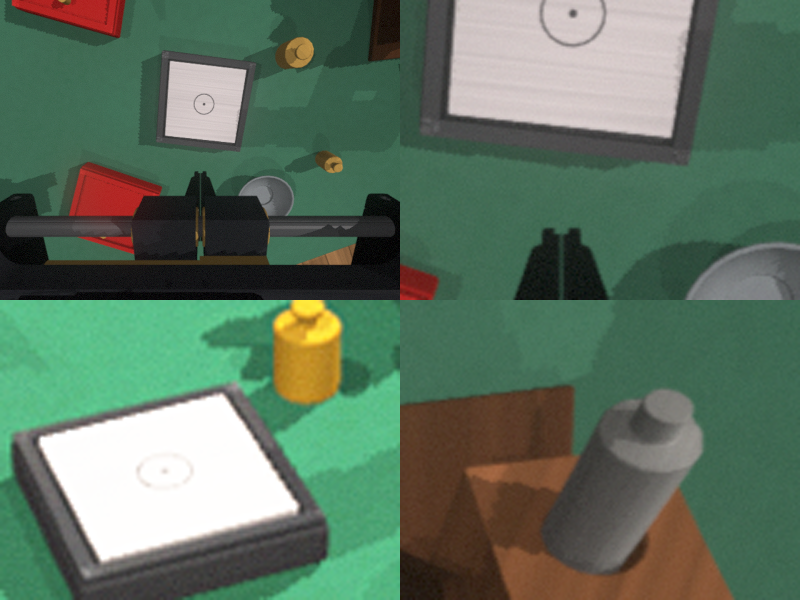

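The plate now lies level inside the rim; its dot is at wrist (326.5,167) and scene (292.5,301). The bob's cap end is at w1 pixel (547,124.5). Next I'll locate the ring and the cap together.

Run:
```python
from h import *
from scipy.optimize import least_squares as ls
print('ring',ray('wrist',(326.5,167),31),ray('scene',(292.5,301),31), monitor.state()['eef_pos'])
K=np.array([[367.739,0,320.174],[0,367.739,237.319],[0,0,1]])
T=np.array([[.427289551,.904114468,-.000818289,-231.273881],[.864679771,-.408387771,.292486448,-467.679323],[.26410705,-.125683961,-.956269318,259.214638]])
def pw(P): q=K@(T[:,:3]@P+T[:,3]); return q[:2]/q[2]
f=lambda P:np.r_[proj('top',P)[0]-[209.9,263.2],proj('scene',P)[0]-[364.9,170.3],pw(P)-[547.2,124.4]]
r=ls(f,[500,180,143]);print('cap',r.x,r.fun)
yaw=-.304;d=np.array([np.cos(yaw),np.sin(yaw),-1])*.7071
print('mouth',r.x+50*d,'g128',r.x+22*d, pw(r.x+50*d))
# cap z forced to 143.4
r=ls(lambda p:f(np.r_[p,143.4]),[500,180]);c=np.r_[r.x,143.4];print(c,r.fun,c+22*d)
```

```text
ring [ 560.48757312 -157.81484744   31.        ] [ 565.42195455 -158.05954139   31.        ] [ 599.75455691 -182.62558472  210.06581141]
cap [496.2935668  181.15012794 140.5541764 ] [ 1.25710669  1.09761521 -1.03634131  1.55268542  0.84907025  0.26348229]
mouth [530.02742581 170.56699129 105.1991764 ] g128 [511.13646476 176.49354782 124.9979764 ] [518.30146833 173.2830266 ]
[495.76195791 179.71219392 143.4       ] [ 1.69895144  1.315023   -1.56326568  0.53884005  1.05943191  0.48466549] [510.60485588 175.05561379 127.8438    ]
```

Emit:
move_arm(moves=[0.22,0.276,0,0,0.22,0.276,0,0,0.22,0.276,0,0,0.22,0.276,0,0,0.22,0.276,0,0,0.22,0.276,0,0,0.22,0.276,0,0,0,0,0,-0.085,0,0,0,0,0,0,0,0], claw=70)

```text
t: 5.78
eef_pos: [513.6, 177.0, 209.2]
tcp_rot: [-3.141, -0.002, 2.834]
ft_force: [0.1, -1.2, -0.3]
opening: 0.734
grip_force: 0.0
```

Run:
```python
from h import *
s=monitor.state();w=snap('wrist','w4.png');i=viewer.camera_info('wrist');print(s['eef_pos'],s['tcp_rot'])
np.save('w4.npy',i['camera_from_world'])
cv2.imwrite('pics/m4.png',cv2.resize(w[100:400,120:520,::-1],(800,600),interpolation=cv2.INTER_CUBIC))
```

```text
[513.61521373 176.95363003 209.20428304] [-3.14077764e+00 -1.56761862e-03  2.83389150e+00]
```

View pics/m4.png

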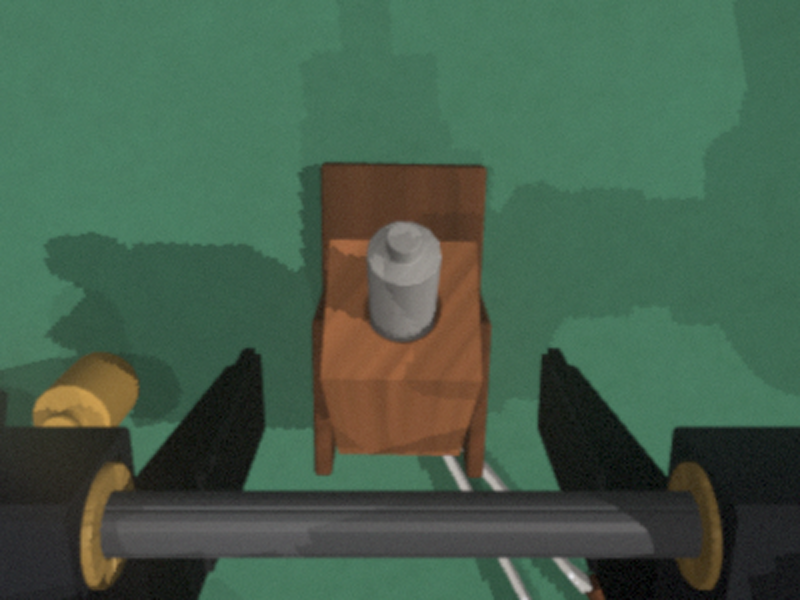

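The view is well aligned: cap end face at (404,239) in the crop, i.e. pixel (322,219.5), with fingers symmetric about x of about 401.

Run:
```python
from h import *
s=monitor.state();print(s['eef_pos'],proj('wrist',s['eef_pos']))
for uv in((322,219.5),(322,222)): 
  c=ray('wrist',uv,143.4);d=np.array([np.cos(.304),-np.sin(.304),-1])*.7071
  print(c,c+22*d)
c=ray('wrist',(322,219.5),143.4);print(proj('wrist',c+50*d))
F=[ray('wrist',np.array(u)/2+[120,100],5) for u in((322,164),(486,166))];print(F,(F[0]+F[1])/2,np.linalg.norm(F[0]-F[1]),np.arctan2(*(F[1]-F[0])[1::-1])-np.pi/2)
print('cap from foot',(F[0]+F[1])[:2]/2+np.array([.954,-.299])*(47-35.4))
g=c+22*d; print(g,to([g[0],g[1],g[2]-19]))
```

```text
[513.76842838 176.85230557 209.45331611] [[320.37820561 296.64357008]]
[491.3573097  185.11693758 143.4       ] [506.20020766 180.46035746 127.8438    ]
[492.98402758 184.60062193 143.4       ] [507.82692554 179.94404181 127.8438    ]
[[321.96432684 252.44013294]]
[array([474.38573675, 147.29975241,   5.        ]), array([500.73294662, 226.57242385,   5.        ])] [487.55934169 186.93608813   5.        ] 83.536410656333 -0.32087594357423743
cap from foot [498.62574169 183.46768813]
[506.20020766 180.46035746 127.8438    ] [0.055 0.008 0.671]
```

Emit:
move_arm(moves=[0.04,0.009,0,0,0,0,0.3,0,0,0,0.26,0,0,0,0.1,0,0,0,0,0])

```text
t: 6.45
eef_pos: [508.4, 180.5, 110.9]
tcp_rot: [-3.141, -0.001, 2.837]
ft_force: [0.0, -0.3, 0.6]
opening: 0.736
grip_force: 0.0
```

Emit:
move_arm(moves=[0,0,0,0,0,0,0,0,0,0,0,0,0,0,0,0,0,0,0,0], claw=10)

```text
t: 7.08
eef_pos: [508.5, 180.5, 111.2]
tcp_rot: [-3.142, 0.0, 2.837]
ft_force: [-1.4, -8.7, 1.6]
opening: 0.267
grip_force: 30.1
```

Emit:
move_arm(moves=[0.05,0,-0.05,0,0.08,0,-0.08,0,0.08,0,-0.08,0,0.08,0,-0.08,0,0.08,0,-0.08,0,0.08,0,-0.08,0,0.08,0,-0.08,0,0,0,-0.2,0,0,0,-0.2,0,0,0,0,0])

```text
t: 8.32
eef_pos: [432.9, 204.7, 252.4]
tcp_rot: [3.139, 0.003, 2.837]
ft_force: [-0.0, 0.8, -3.3]
opening: 0.267
grip_force: 29.9
```

Run:
```python
from h import *
s=monitor.state();print(s['eef_pos'],s['moment'],s['ft_force'])
S=snap('scene','s5.png');w=snap('wrist','w5.png')
a=S[40:265,260:460,::-1]; cv2.imwrite('pics/m5.png',np.hstack([cv2.resize(a,(400,450)),cv2.resize(w[:,:,::-1],(400,300))[np.r_[0:300,[299]*150]]]))
```

```text
[432.93807989 204.71168659 252.38745317] [-0.00263133  0.07584378  0.00133314] [-0.03104576  0.83672912 -3.25521338]
```

View pics/m5.png

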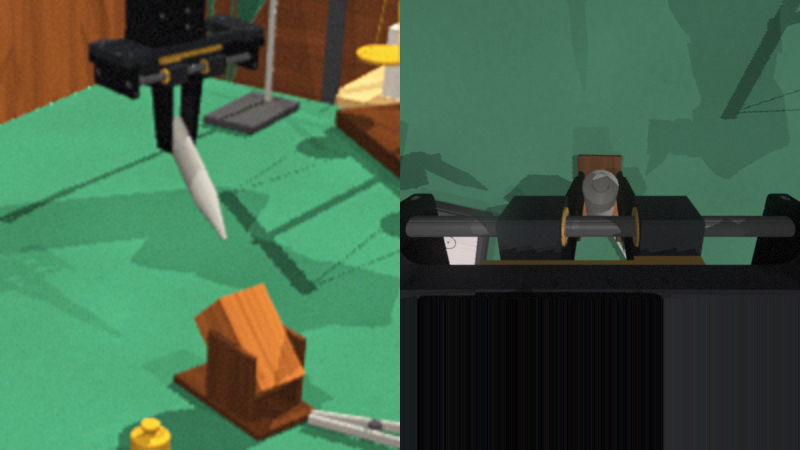

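The bob is out of the socket and clear, still leaning in the grip, with its tip at scene (372,159). The tool only turns about the vertical, so I'll rotate the bob in the grip by pushing its cone against the fixed holder's side wall. First the lean.

```bash
cat >> h.py <<'E'
def lean(uv,cam='scene',L0=128):
    "bob lean (rad, tip towards tool -x) and grip-to-tip length from the tip's pixel"
    from scipy.optimize import least_squares as ls
    s=monitor.state();y=s['tcp_rot'][2];G=s['eef_pos']+[0,0,19];d=-np.array([np.cos(y),np.sin(y),0])
    T=lambda p:G+p[1]*(np.sin(p[0])*d-[0,0,np.cos(p[0])])
    r=ls(lambda p:np.r_[proj(cam,T(p))[0]-uv,(p[1]-L0)/4],[.5,L0]);return r.x,r.cost,T(r.x)
E
python3 - <<'E'
from h import *
print(lean((372,159)), to([548,223,250]), monitor.state()['joints'])
E
```

```text
(array([  0.78233525, 127.802194  ]), np.float64(0.0015984563898737475), array([518.00051772, 177.31067151, 178.32948165])) [-0.7    0.351 -0.001] [ 3.03336439e-01  2.41646606e-01  1.85809217e+00  8.15746281e-05
  1.04244002e+00 -9.63241792e-01]
```

The lean is 45° with no slip (L = 128). I'm turning the tool so the tip will face the holder's left wall, then moving out to that side.

Emit:
move_arm(moves=[0,0,0,0.111,0,0,0,0.111,0,0,0,0.111,0,0,0,0.111,0,0,0,0.111,0,0,0,0.111,0,0,0,0.111,0,0,0,0.111,0,0,0,0.111,0,0,0,0])

```text
t: 9.68
eef_pos: [432.2, 204.2, 249.3]
tcp_rot: [-3.14, 0.001, 1.269]
ft_force: [-0.6, 0.9, -3.5]
opening: 0.267
grip_force: 29.9
```

Emit:
move_arm(moves=[0.2,0.16,0,0,0.2,0.16,0,0,0.2,0.16,0,0,0.2,0.16,0,0,0.195,0.164,0,0,0,0,0.23,0,0,0,0.23,0,0,0,0,0])

```text
t: 10.68
eef_pos: [590.9, 310.4, 178.2]
tcp_rot: [-3.137, 0.004, 1.272]
ft_force: [-0.3, -0.2, -3.7]
opening: 0.265
grip_force: 29.9
```

Run:
```python
from h import *
s=monitor.state();O=np.array([530.5,173]);y=-.308
hx=np.array([np.cos(y),np.sin(y)]);hv=np.array([-hx[1],hx[0]]);d=s['eef_pos'][:2]-O
print(s['tcp_rot'],'u',d@hx,'v',d@hv,s['eef_pos'][2])
```

```text
[-3.13662846  0.00399111  1.27158835] u 15.95782030205785 v 149.22314956730995 178.21537441146506
```

Emit:
move_arm(moves=[-0.1,0,0,0,-0.09,0,0,0,-0.057,0,-0.048,0,-0.057,0,-0.048,0,-0.065,0,-0.037,0,-0.065,0,-0.037,0])

```text
t: 11.42
eef_pos: [573.0, 248.5, 208.1]
tcp_rot: [3.14, -0.001, 1.268]
ft_force: [0.5, 3.0, -2.1]
opening: 0.262
grip_force: 30.0
```

Emit:
move_arm(moves=[-0.072,0,-0.026,0,-0.072,0,-0.026,0,0,0,0,0])

```text
t: 11.8
eef_pos: [566.2, 227.2, 215.2]
tcp_rot: [-3.142, 0.0, 1.267]
ft_force: [-0.2, 1.3, -2.5]
opening: 0.263
grip_force: 30.0
```

Run:
```python
from h import *
s=monitor.state();O=np.array([530.5,173]);y=-.308
hx=np.array([np.cos(y),np.sin(y)]);hv=np.array([-hx[1],hx[0]]);d=s['eef_pos'][:2]-O
print(s['ft_force'],'u',d@hx,'v',d@hv,s['eef_pos'][2])
S=snap('scene','s6.png');cv2.imwrite('pics/m6.png',cv2.resize(S[80:270,300:500,::-1],(600,570)))
```

```text
[-0.2351624   1.27489519 -2.4610553 ] u 17.593101900299153 v 62.473571841955795 215.15653734770228
```

View pics/m6.png

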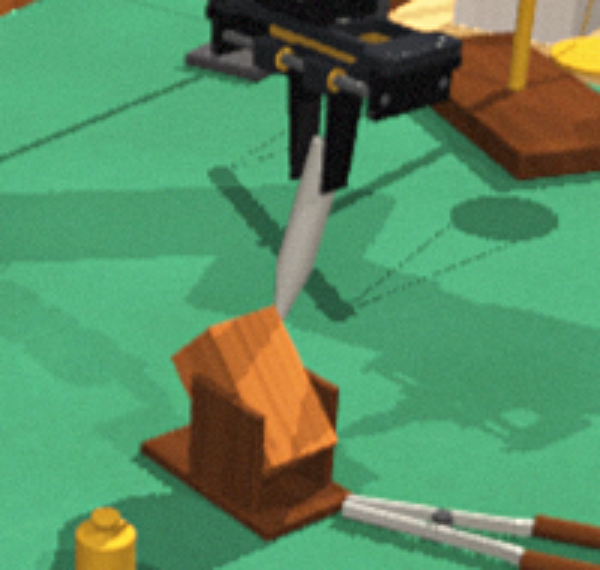

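The push works: the bob is turning against the wall and leans much less, with its tip behind the block's apex near (280,312) in the crop. Continuing to upright.

Emit:
move_arm(moves=[-0.06,0,-0.01,0,-0.06,0,-0.01,0,-0.05,0,-0.01,0,-0.01,0,0,0,0,0,0,0])

```text
t: 12.48
eef_pos: [558.3, 202.2, 219.5]
tcp_rot: [-3.142, -0.0, 1.268]
ft_force: [-0.1, 1.5, -2.4]
opening: 0.265
grip_force: 30.0
```

Emit:
move_arm(moves=[0.15,0,0,0,0.1,0,-0.1,0,0,0,-0.3,0,0,0,0,0,0,0,0,0])

```text
t: 13.1
eef_pos: [569.2, 238.6, 278.3]
tcp_rot: [-3.14, 0.001, 1.269]
ft_force: [-1.5, 0.7, -3.7]
opening: 0.262
grip_force: 30.0
```

Run:
```python
from h import *
s=monitor.state();print(s['eef_pos'],s['tcp_rot'])
G=s['eef_pos']+[0,0,19]
print('grip',proj('scene',G),'vertical tip',proj('scene',G-[0,0,128]))
S=snap('scene','s7.png');u,v=proj('scene',G)[0].astype(int)
cv2.imwrite('pics/m7.png',cv2.resize(S[v-60:v+90,u-70:u+70,::-1],(560,600),interpolation=cv2.INTER_CUBIC));print('org',u-70,v-60)
```

```text
[569.18578172 238.64855725 278.286628  ] [-3.14041077e+00  1.06013028e-03  1.26858783e+00]
grip [[411.63521901 101.60891745]] vertical tip [[407.29295019 159.01799972]]
org 341 41
```

View pics/m7.png

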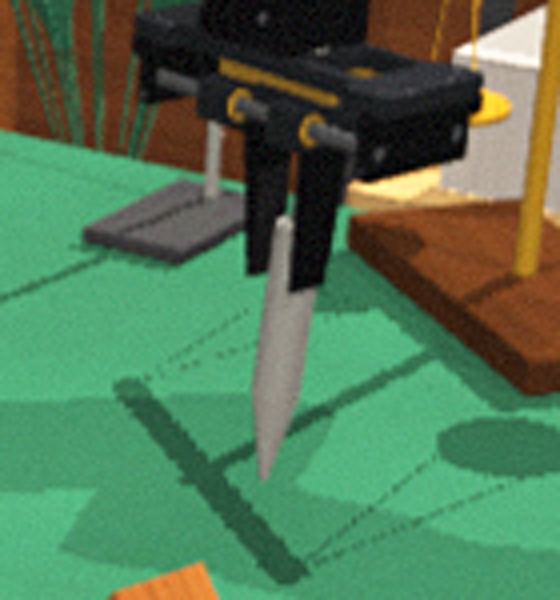

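In the crop the bob is nearly upright: tip (264,480), which is (407,161) in the full image, against a predicted vertical tip at (407.3,159). Cap top is at (284,222). That's the last picture I may view, so I'll measure the lean from the silhouette in code.

```bash
cat >> h.py <<'E'
def axis():
    "bob axis in the scene view below the fingers: rows, left, right; predicted slope of the vertical"
    s=monitor.state();G=s['eef_pos']+[0,0,19];S=viewer.read_camera('scene').astype(int)
    a,b=proj('scene',[G-[0,0,24],G-[0,0,132]]);out=[]
    for v in range(int(a[1])+1,int(b[1])+5):
        x0=int(np.interp(v,[a[1],b[1]],[a[0],b[0]]))-16; r=S[v,x0:x0+33]
        m=np.flatnonzero((r[:,1]-r[:,0]<20)&(r.sum(1)>210))
        if len(m): out.append((v,x0+m[0],x0+m[-1]))
    return np.array(out),a,b
E
python3 - <<'E'
from h import *
o,a,b=axis();print(o.tolist(),a,b)
print(lean((407,160.5)))
E
```

```text
[[114, 408, 419], [115, 407, 419], [116, 407, 418], [117, 407, 418], [118, 407, 418], [119, 407, 418], [120, 407, 418], [121, 407, 417], [122, 406, 417], [123, 406, 417], [124, 406, 417], [125, 406, 417], [126, 406, 417], [127, 406, 417], [128, 405, 416], [129, 405, 416], [130, 406, 416], [131, 405, 416], [132, 405, 416], [133, 405, 416], [134, 405, 415], [135, 405, 415], [136, 404, 415], [137, 404, 415], [138, 404, 415], [139, 404, 415], [140, 404, 414], [141, 404, 414], [142, 404, 414], [143, 404, 413], [144, 404, 413], [145, 405, 413], [146, 405, 412], [147, 405, 412], [148, 405, 412], [149, 405, 411], [150, 405, 411], [151, 405, 410], [152, 405, 410], [153, 405, 409], [154, 405, 409], [155, 405, 408], [156, 406, 408], [157, 406, 408], [158, 406, 407], [159, 406, 407], [160, 406, 407]] [410.67119179 113.0362795 ] [407.05538741 160.89788073]
(array([4.64626361e-03, 1.30072437e+02]), np.float64(0.18879091866853154), array([568.92455271, 237.73085951, 166.80938528]))
```

```bash
cat >> h.py <<'E'
def fit():
    "lean (tip towards tool -x), axis offset at the grip along tool x, and tip, from the scene silhouette"
    from scipy.optimize import least_squares as ls
    o,a,b=axis();o=o[2:];s=monitor.state();y=s['tcp_rot'][2];G=s['eef_pos']+[0,0,19];d=-np.array([np.cos(y),np.sin(y),0])
    mid=(o[:,1]+o[:,2])/2
    def P(p,l): return G-p[1]*d+np.outer(l,np.sin(p[0])*d-[0,0,np.cos(p[0])])
    def f(p):
        q=proj('scene',P(p,np.linspace(10,140,60))); return np.interp(o[:,0],q[:,1],q[:,0])-mid
    r=ls(f,[0,0]);l=np.linspace(100,145,200);t=P(r.x,l);k=np.argmin(abs(proj('scene',t)[:,1]-(o[-1,0]+.5)))
    return r.x,np.sqrt(np.mean(r.fun**2)),l[k],t[k],s['eef_pos']
E
python3 - <<'E'
from h import *
print(fit())
E
```

```text
(array([0.09320491, 9.60092275]), np.float64(0.23444482950220966), np.float64(130.97989949748745), array([568.41382605, 235.71341966, 166.6110722 ]), array([569.18562456, 238.18510108, 278.02246213]))
```

Measured lean is about 0.085 rad, tip toward tool -x. One more push, about 9.5 mm further than before, should take it out.

Emit:
move_arm(moves=[0,0,0.3,0,-0.1,0,0.1,0,-0.08,0,0,0,-0.06,0,0,0,-0.03,0,0,0,-0.03,0,0,0,-0.013,0,0,0,0,0,0,0])

```text
t: 14.25
eef_pos: [555.9, 193.4, 219.9]
tcp_rot: [3.14, -0.001, 1.268]
ft_force: [1.8, 2.7, -0.5]
opening: 0.269
grip_force: 30.0
```

Emit:
move_arm(moves=[0.15,0,0,0,0.16,0,-0.1,0,0,0,-0.3,0,0,0,0,0,0,0,0,0])

```text
t: 14.88
eef_pos: [568.9, 238.2, 278.1]
tcp_rot: [-3.14, 0.001, 1.269]
ft_force: [0.3, -0.6, -3.6]
opening: 0.264
grip_force: 30.0
```

Run:
```python
from h import *
print(fit())
```

```text
(array([ 0.01969375, 10.23139562]), np.float64(0.20446690316008304), np.float64(130.7537688442211), array([571.09291605, 245.25158985, 166.09669618]), array([568.81217234, 237.94264645, 277.82510981]))
```

Lean is now about 1°. I'm carrying the bob over the plate; target TCP is (562,-165), allowing for the tip sitting about 6 mm along tool +x.

Emit:
move_arm(moves=[-0.1,0.03,0,0,-0.2,0.06,0,0,-0.24,0.07,0,0,-0.24,0.07,0,0,-0.24,0.07,0,0,-0.24,0.07,0,0,-0.24,0.07,0,0,-0.24,0.07,0,0,-0.24,0.07,0,0,-0.24,0.07,0,0])

```text
t: 16.18
eef_pos: [562.4, -111.3, 278.8]
tcp_rot: [-3.14, 0.0, 1.267]
ft_force: [-0.7, -0.3, -3.2]
opening: 0.269
grip_force: 30.0
```

Emit:
move_arm(moves=[-0.2,0.06,0,0,-0.1,0.03,0,0,-0.06,0.018,0,0,0,0,0,0])

```text
t: 16.68
eef_pos: [562.5, -165.6, 279.2]
tcp_rot: [-3.141, -0.0, 1.268]
ft_force: [0.5, 0.0, -3.3]
opening: 0.269
grip_force: 30.0
```

Run:
```python
from h import *
print(monitor.state()['eef_pos'],to([562.2,-164.7,160.5]))
print(fit())
```

```text
[ 562.4581983  -165.57291306  279.24236245] [ 0.005 -0.003  0.792]
(array([0.02565856, 9.86510075]), np.float64(0.17387252277978532), np.float64(131.4321608040201), array([ 564.4575775 , -158.89897537,  166.94109324]), array([ 562.52312513, -165.09723175,  279.32999147]))
```

Emit:
move_arm(moves=[0,0,0.1,0,0,0,0.2,0,0,0,0.2,0,0,0,0.15,0,0,0,0.08,0,0,0,0.05,0,0,0,0,0])

```text
t: 17.6
eef_pos: [562.6, -165.4, 162.3]
tcp_rot: [-3.142, -0.0, 1.268]
ft_force: [-0.1, 0.1, -3.4]
opening: 0.271
grip_force: 30.0
```

Run:
```python
from h import *
print(monitor.state()['eef_pos'])
s=monitor.state();S=viewer.read_camera('scene').astype(int)
a=proj('scene',s['eef_pos']-[0,0,109.5])[0];print(a, proj('scene',[564,-158.5,31]),proj('scene',[564,-158.5,51]))
u,v=a.astype(int)
g=S[v-30:v+16,u-17:u+18].sum(2)//3
for i,r in enumerate(g): print(v-30+i,' '.join('%3d'%x for x in r))
print('col0',u-17)
```

```text
[ 562.62692114 -165.44124225  162.34354662]
[288.39713153 292.9329839 ] [[291.74823944 300.83931417]] [[291.41232618 292.15073105]]
262 139 140 139 133 135 140 144 141 142 143 139 142 138 137 132 144 149 150 154 155 158 155 148 147 137 141 146 165 145 140 145 147 143 143 139
263 140 141 139 140 141 136 135 142 140 143 144 141 141 132 137 142 145 148 155 157 151 151 145 148 143 138 150 166 150 146 146 145 142 140 143
264 142 145 139 140 142 147 136 142 142 143 141 144 138 128 136 144 148 151 152 152 149 149 153 147 137 138 147 155 145 143 146 141 143 143 142
265 138 141 142 136 145 143 145 140 141 144 144 144 142 137 141 141 147 152 152 156 153 151 147 144 141 146 146 162 150 143 142 138 141 140 141
266 144 142 137 140 142 137 141 143 138 144 142 144 145 135 137 137 149 147 159 159 147 148 152 145 139 143 147 154 150 143 142 142 142 144 142
267 139 136 141 139 146 140 140 143 141 142 145 143 140 136 140 139 151 151 160 154 154 150 152 147 137 134 145 157 152 142 140 142 145 139 144
268 136 138 143 142 140 142 140 140 140 136 142 141 141 133 134 141 143 147 150 152 148 148 143 146 144 
[... 4964 characters left out ...]
253 253 253 253 253 254 254 242 242 254 255 254 254 254 254 254 254 254 254 254 254 249 236 251 254 254 254 254 254
304 253 253 253 253 253 253 253 253 253 253 254 254 254 252 233 235 249 254 254 254 254 254 254 254 254 254 250 234 248 254 254 254 254 254 254
305 253 253 253 253 253 253 253 254 254 254 254 254 254 254 252 235 222 241 250 251 251 251 251 248 240 245 250 251 254 254 254 254 254 254 254
306 253 253 253 253 253 253 253 254 254 254 254 254 254 254 254 253 249 250 246 246 246 247 246 249 247 251 254 254 254 254 254 254 254 254 254
307 253 253 253 253 253 254 254 254 254 254 254 254 254 254 254 254 254 254 253 253 253 253 253 254 254 254 254 254 254 254 254 254 254 254 254
col0 271
```

In the scene image the tip is at (291.6,293) and the ring's dot at (292,301). A tip 20 mm directly above the dot should appear at (291.7,292.3), so it's on target. One idle period, then I hand it in.

Emit:
move_arm(moves=[0,0,0,0,0,0,0,0,0,0,0,0])

```text
t: 18.02
eef_pos: [562.6, -165.6, 162.7]
tcp_rot: [3.141, -0.0, 1.268]
ft_force: [-0.7, -0.1, -3.3]
opening: 0.268
grip_force: 30.0
```

```bash
python3 -c "
from h import *
print(fit()); print(order.job_done())"
```

```text
(array([ 0.09425704, 14.33708587]), np.float64(1.6961121765802565), np.float64(142.51256281407035), array([ 562.90204946, -164.73568236,   39.73461196]), array([ 562.62654545, -165.61781584,  162.61457474]))
the job is handed in; nothing more can be done
None
```

I handed the job in at about 18 s with the plate pressed level and the bob held point-down about 20 mm (give or take 3 mm) over the ring's dot. It leaned about 1.5° when last measured clearly; the final lean check over the white plate was unreliable, and no verdict came back.

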